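Re-space the kit tote for the long tube and the bracket

ROBOT

A 7-joint arm with a two-finger parallel gripper is mounted at the origin on the work surface. World frame = base frame: x ahead of the robot, y to its left, z up, the work surface at z = 0. Lengths are in m, angles in degrees, forces in N, time in s.
With the tool pointing down it reaches from about 0.425 to 0.875 m from the base axis. Payload 4.7 kg.
Tool frame: the origin (TCP) lies where the fingers leave the gripper's body, on its centre line; the fingertips stand 70 mm ahead of it and the grasp point (between the pads) lies 51 mm ahead of it (env.tip_reach is the distance from the TCP to the fingertips, in m); z points along the fingers, x is the direction in which the jaws open and shut, and the axes are right-handed (so a half turn about z gives the same grasp; the last joint's range is limited). The gripper opens to 87 mm and grips with 3 to 60 N. Pads are 19 mm wide; open, the fingers measure 117 mm over their backs; the gripper's body (75 mm by 190 mm) begins 51 mm behind the grasp point.
Start: joints at [-70.353, 18.392, -4.016, 83.108, 1.295, 78.541, -3.26], TCP at [0.21, 0.615, 0.292] pointing down, gripper open.
Joint ranges: [-163.93, 163.93], [-17.29, 119.83], [-79.2, 71.16], [3.27, 140.29], [-89.18, 269.18], [5.43, 117.66], [-154.24, 154.24]. Speed limits (degrees/s): [147.25, 147.25, 180, 180, 180, 180, 180].

INTERFACE

Orientations are given as [roll, pitch, yaw] about the fixed x, y, z axes, in that order (R = Rz(yaw) Ry(pitch) Rx(roll)).
In Python, from cell import env, optics, order gives the robot as it stands.
- The arm moves only by the shell command python3 -m creep 'ROWS' [FORCE]. ROWS is JSON, a list of rows, each a list of 7 numbers: the shift along the tool's x, y, z in cm, then the turn, a rotation vector about the tool's x, y, z in rad, then the opening, from 0 (shut) to 1 (fully open). A call has 1 to 20 rows; each row shifts and turns the pose as measured when the row begins, along the tool's axes as they then stand; what a row does not reach is not made up. A row lasts 1/10 s, in which the tool goes at most 50 mm and 8.59 degrees, less where a joint would pass 70% of its speed; a pose out of reach is approached as far as the arm can. A call with a gripper value outside its range is refused whole. The fingers move at their own pace and stop on an object; FORCE is the grip in N (left out, the last holds). Time passes only in rows, so rows that do not move let the fingers close. It gives the time, the measured TCP pose, the force and the opening at its end, in the units of the state.
- env.get_obs(): the state, without advancing time (a new reading comes with each control period).
- optics.read_camera(name): name is "side" or "top" or "wrist"; returns a dict with "frame" (420x560x3 uint8, blue, green, red), "z_map" (420x560 float32, m along the optical axis (not along the pixel's ray), 0 where there is no reading), "fx", "fy", "cx", "cy" (pixels), "R" (3x3) and "t" (3): a world point X has camera coordinates R X + t; the wrist camera has in their place "hand_eye" (4x4, takes a point from camera to tool coordinates, whose origin is the TCP and whose axes are the tool frame's). Camera axes: x right, y down, z forward; pixel columns grow to the right and rows downward; lengths in m; the calibration is good to about 2 mm. A picture is of the moment at which its call begins: read the wrist's pose just before it.
- order.sign_off(): hands the job in, once; it reports no verdict.
The state is a dict: "time_s": time; "qpos": joint angles; "joint_velocities": joint speeds; "effort": joint torques, N m; "tool_pos": TCP position; "tool_rot": TCP orientation; "force": force on the tool from outside, world axes, zero at the start; "wrist_torque": the same for the moment, N m; "grip_width": finger opening in m.
Only numpy, scipy, OpenCV 4.12 (cv2) and the standard library are available. Lean on these libraries where they do the work, as an engineer would, in place of code of your own. Each camera call takes 0.05 s, during which the arm holds its last target. There are 200 camera calls.

TASK

Slide the two dividers of the tote to new positions so that, beside the transmitter head that already stands in one end, there is one compartment that fits the long black tube and another that fits the U-shaped bracket. Then set the tube and the bracket down, without dropping them, each flat on the floor of a compartment of its own (either way round, the bracket base down) and let go. Leave the transmitter head and everything else on the bench where it is.

Things in the scene. Friction and masses are not known exactly. Their poses are not given: they have to be found in the camera images.
- tote: Grey open kit tote, fixed, long side across the robot's view. Outside 150 (its x) x 480 (its y) x 55 mm high; walls and floor 5 mm: inside 140 x 470 mm, floor 5 mm above the bench. Origin: centre of its underside, z up. Two upright dividers cross it along x and slide along its y, making three compartments in a row. A paper slip of no importance lies in one end.
- div_l_tab (a point): Divider nearer the tote's +y end: white plate 6 mm thick (tote y), 136 mm wide, top 60 mm above the bench; pull tab amid its top edge, 36 (tote x) x 10 mm (tote y), 60 to 110 mm above the bench. Point: in the tab, over the plate's middle, 95 mm above the bench; tote's axes. Slides along tote y (friction 1.5 N), stays where left, stops 7 and 165 mm from the tote's middle.
- div_r_tab (a point): The divider nearer the tote's -y end: the same, on the -y side (7 to 165 mm from the tote's middle).
- housing_mid (a point): Teal transmitter head: drum 60 mm in diameter, 85 mm long, on a small foot, loose, 0.6 kg, already standing in one end compartment of the tote (either end), drum along the tote's y within 0.1 rad, top 71 mm above the bench. Point: middle of the drum; y along it, z up. It stays where it is.
- long_mid (a point): The long tube: black, 30 mm in diameter, with a 44 mm square, 18 mm thick aluminium collar at each end, 190 mm long over all, 0.2 to 0.4 kg, lying on its collars on the bench. The point is its centre, 22 mm above what it lies on; x along the tube, z up.
- bracket_mid (a point): The bracket: stainless U-channel, open on top, 120 mm long, 48 mm wide over its two upright walls, 46 mm high, metal 4 mm thick, 0.25 to 0.5 kg, on the bench with its base down. The point is its centre, 23 mm above what it stands on; x along its length, y across its walls, z up.
- long_tube: The long tube: origin in the middle of its underside, axes as long_mid.
- bracket: The bracket: origin in the middle of its underside, axes as bracket_mid.
- short_mid (a point): Bystander: a short tube of the same make, 110 mm long, lying on the bench; its centre, 22 mm up; x along it. Not wanted.
- angle_plate: Bystander: steel angle plate, 100 x 60 mm, 50 mm high, on one side of the tote or the other. Origin: middle of its underside; x along its length.
- bottle: Bystander: white plastic bottle, 60 mm in diameter, 150 mm high, upright. Origin: centre of its underside. (Not listed: a hand-held calibrator and a steel pipe flange, fixed, under 40 mm high, nearer the robot; fixed equipment up to 200 mm high farther out at the sides and beyond the tote.)
Mind the look-alikes: they are no part of the job. What is shaped like the long_tube but red is not meant. Leave any orange look-alike of the bracket alone.

How it is judged:
By the outcome, as a careful person would: the job done as asked, in the order asked, and still so for the second after the job is handed in, with the robot touching nothing.
It also fails if it takes over 72 s, if anything falls off the work surface, if the arm or the gripper's body presses on something with over 40 N, if the wrist force passes 120 N, or if a joint passes its speed limit or range.

## Working session

There is one attempt and no reset: what is moved stays moved. The work goes in short steps, Python scripts to look and compute and a shell command to move; the robot and the scene stay as the last step left them, time stands still between calls to the robot, and variables do not carry over. Pictures are saved under pics/ and viewed, on a budget of 10 in all, crops included, one or two more only if the job needs it, and the job is handed in when it is done.

```bash
ls; mkdir -p pics; cat > h.py <<'E'
import numpy as np, cv2
from cell import env, optics, order
from scipy.spatial.transform import Rotation as Ro
def world(c, pose=None):
    z=c["z_map"]; v,u=np.mgrid[:z.shape[0],:z.shape[1]]
    P=np.stack([(u-c["cx"])/c["fx"]*z,(v-c["cy"])/c["fy"]*z,z],-1)
    if "hand_eye" in c:
        H=np.array(c["hand_eye"]); P=P@H[:3,:3].T+H[:3,3]
        p,r=pose; return P@Ro.from_euler('xyz',r,degrees=True).as_matrix().T+np.array(p)
    return (P-np.array(c["t"]))@np.array(c["R"])
E
python3 - <<'E'
from h import *
o=env.get_obs(); print({k:o[k] for k in("time_s","tool_pos","tool_rot","force","grip_width")}, env.tip_reach)
for n in("top","side"):
    c=optics.read_camera(n); np.savez("c_"+n,**c); cv2.imwrite(f"pics/{n}0.png",c["frame"])
    print(n,c["fx"],c["R"],c["t"])
E
```

```text
pics
{'time_s': 0.0, 'tool_pos': array([0.20980281, 0.61477274, 0.29119563]), 'tool_rot': array([1.79993989e+02, 1.05554393e-01, 7.11638037e+01]), 'force': array([-0.99773495,  0.88236074,  0.18823824]), 'grip_width': 0.0872120682388026} 0.0697
top 502.2898141740351 [[ 0.00188926 -0.99986666 -0.01622007]
 [-0.98347177  0.00107888 -0.1810583 ]
 [ 0.18105165  0.01629405 -0.9833386 ]] [0.00456613 0.51332717 1.33242734]
side 415.75259593293504 [[ 0.92953687 -0.3685801  -0.01048395]
 [-0.24059708 -0.584735   -0.77472448]
 [ 0.2794177   0.72265738 -0.63221204]] [-0.47495588  0.18653444  1.00268535]
```

View pics/top0.png

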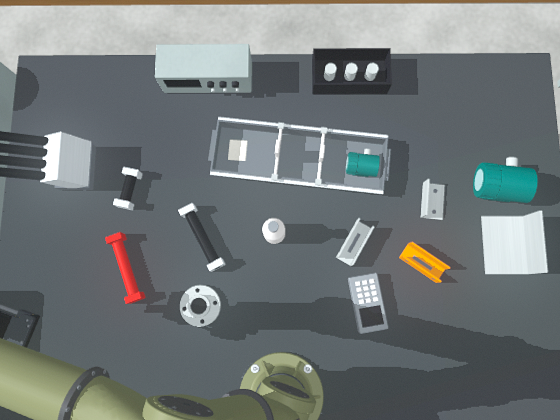

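View pics/side0.png

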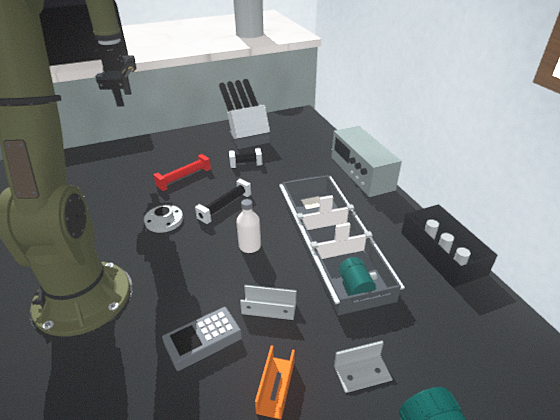

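Top view: the black long tube is at about (202,237), with a red look-alike at (125,268) and the short tube at (127,188). The steel U bracket is at (355,241), the orange look-alike at (425,262), and the L-shaped angle plate at (432,198). The tote spans (212-388, 118-192), with tabs near (278,125-185) and (322,130-185). The slip is at (236,150), in the +y end. The teal head is at (365,163), in the -y end. The side view agrees. Next I'll measure.

```bash
cat > m.py <<'E'
from h import *
c=dict(np.load("c_top.npz")); W=world(c); f=c["frame"]
def box(name,u0,u1,v0,v1,z0,z1,cond=None):
    S=np.zeros(f.shape[:2],bool); S[v0:v1,u0:u1]=1
    m=S&(W[...,2]>z0)&(W[...,2]<z1)&(c["z_map"]>0)
    if cond is not None: m&=cond
    P=W[m]
    if len(P)<5: print(name,len(P));return
    (cx,cy),(w,h),a=cv2.minAreaRect((P[:,:2]*1000).astype(np.float32))
    if w<h: a-=90; w,h=h,w
    print(name,len(P),"c %.1f %.1f"%(cx,cy),"size %.0f %.0f"%(w,h),"long-axis yaw %.1f"%a,"z %s"%np.percentile(P[:,2]*1000,[5,50,95]).round())
hsv=cv2.cvtColor(f,cv2.COLOR_BGR2HSV)
box("tote rim",200,400,105,205,.045,.062)
box("tabs L",262,300,105,205,.075,.13); box("tabs R",302,340,105,205,.075,.13)
teal=(hsv[...,0]>75)&(hsv[...,0]<100)&(hsv[...,1]>120)
box("housing",340,388,140,185,.02,.09,teal)
box("long",172,230,200,275,.012,.06)
box("bracket",332,380,215,268,.012,.06)
box("bracket top",332,380,215,268,.038,.06)
box("bottle",255,300,210,250,.02,.2)
box("short",108,145,162,212,.012,.06)
box("orange",395,455,238,285,.012,.06); box("angle",415,450,175,222,.012,.06)
box("bench",240,320,260,300,-.02,.02)
a=f[195:285,160:240]; b=f[205:280,325:400]; 
cv2.imwrite("pics/crop1.png",np.hstack([cv2.resize(a,(390,440),interpolation=3),cv2.resize(b,(400,440),interpolation=3)]))
E
python3 m.py
```

```text
tote rim 2536 c 645.3 -48.0 size 503 171 long-axis yaw 83.3 z [46. 52. 60.]
tabs L 65 c 651.6 11.6 size 36 10 long-axis yaw -7.3 z [ 84. 108. 113.]
tabs R 65 c 637.2 -107.6 size 36 10 long-axis yaw -7.5 z [ 82. 109. 113.]
housing 655 c 617.9 -223.3 size 85 60 long-axis yaw 84.4 z [48. 66. 74.]
long 859 c 417.3 220.6 size 191 44 long-axis yaw 28.6 z [26. 36. 46.]
bracket 209 c 404.4 -199.9 size 120 48 long-axis yaw -30.1 z [15. 44. 49.]
bracket top 150 c 404.3 -200.0 size 120 48 long-axis yaw -30.0 z [41. 46. 50.]
bottle 450 c 429.8 21.4 size 58 57 long-axis yaw 43.4 z [ 52. 105. 152.]
short 560 c 554.4 433.0 size 111 46 long-axis yaw -11.6 z [22. 38. 47.]
orange 372 c 348.7 -386.0 size 121 50 long-axis yaw 55.0 z [14. 38. 49.]
angle 198 c 524.6 -396.5 size 75 72 long-axis yaw -49.8 z [13. 39. 53.]
bench 3192 c 302.9 5.8 size 220 107 long-axis yaw -89.9 z [-5.  0.  5.]
```

View pics/crop1.png

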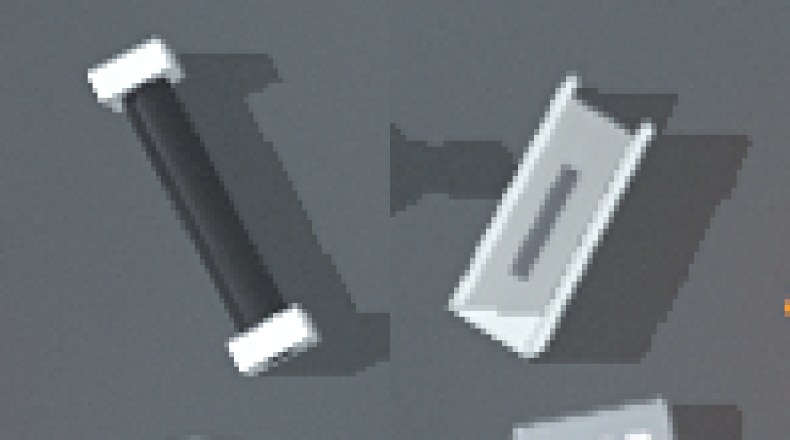

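Both targets are confirmed in the crop: the black tube with two collars, and the steel U with two walls. The sizes match (191x44 and 120x48 mm). Next I'll refine the tote centre and write a helper that works out moves.

```bash
cat > go.py <<'E'
import sys
from h import *
# go.py x y z yaw  (mm, deg) of TCP -> turn and shift needed, tool axes
def need(t,yaw,turned=True):
    o=env.get_obs(); R=Ro.from_euler('xyz',o["tool_rot"],degrees=True)
    G=Ro.from_euler('xyz',[180,0,yaw],degrees=True)
    rv=(R.inv()*G).as_rotvec(); d=np.array(t)/1000-o["tool_pos"]
    print("t %.2f pos %s rot %s w %.1f F %s"%(o["time_s"],(o["tool_pos"]*1000).round(1),o["tool_rot"].round(1),o["grip_width"]*1000,o["force"].round(1)))
    print("turn rad",rv.round(3),"shift cm, after turn",(G.inv().apply(d)*100).round(2),"now",(R.inv().apply(d)*100).round(2))
if __name__=="__main__": a=list(map(float,sys.argv[1:])); need(a[:3],a[3])
E
cat >> m.py <<'E'
print("--")
S=np.zeros(f.shape[:2],bool); S[105:205,195:405]=1
P=W[S&(W[...,2]>.048)&(W[...,2]<.06)]*1000
y=np.radians(-6.9); d=P[:,:2]-[645,-48]; X=d[:,0]*np.cos(y)+d[:,1]*np.sin(y); Y=-d[:,0]*np.sin(y)+d[:,1]*np.cos(y)
for n,A,B,r in(("X",X,Y,(60,100)),("Y",Y,X,(220,262))):
    for s in(-1,1):
        k=(s*A>r[0])&(s*A<r[1])&(np.abs(B)<(180 if n=="X" else 55)); h=np.histogram(A[k]*s,np.arange(r[0],r[1]+1,3)); print(n,s,h[0],np.median(A[k]))
        if n=="X": print("slope deg",np.degrees(np.polyfit(B[k],A[k],1)[0]))
E
python3 m.py | sed -n '/--/,$p'; python3 go.py 651.6 11.6 250 83.1
```

```text
--
X -1 [  3   2   4 100 147  94  89  92  20   0   0   0   0] -75.53711801647465
slope deg -0.3057899766856649
X 1 [  3   2  16 141  96  53  75  71   7   0   0   0   0] 74.15407021748038
slope deg -0.2632303541531575
Y -1 [ 0  0  0  0 17 46 27 21 22 26  4  0  0  0] -239.7476969650675
Y 1 [ 0  0  0  0 14 44 30 13 19 21  8  0  0  0] 239.22825399974218
t 0.10 pos [209.8 614.8 291.3] rot [1.80e+02 1.00e-01 7.12e+01] w 86.9 F [ 0.1 -0.5 -1.1]
turn rad [-0.     0.002 -0.208] shift cm, after turn [-54.57  51.11   4.13] now [-42.81  61.29   4.21]
```

```bash
python3 -m creep '[[0,0,0,0,0,-0.1,1],[0,0,0,0,0,-0.1,1],[-3.4,3.2,0.2,0,0,0,1],[-3.4,3.2,0.2,0,0,0,1],[-3.4,3.2,0.2,0,0,0,1],[-3.4,3.2,0.2,0,0,0,1],[-3.4,3.2,0.2,0,0,0,1],[-3.4,3.2,0.2,0,0,0,1],[-3.4,3.2,0.2,0,0,0,1],[-3.4,3.2,0.2,0,0,0,1],[-3.4,3.2,0.2,0,0,0,1],[-3.4,3.2,0.2,0,0,0,1],[-3.4,3.2,0.2,0,0,0,1],[-3.4,3.2,0.2,0,0,0,1],[-3.4,3.2,0.2,0,0,0,1],[-3.4,3.2,0.2,0,0,0,1]]'; python3 go.py 651.6 11.6 220 83.1
```

```text
time_s: 1.7
tool_pos: [0.6057, 0.076, 0.2542]
tool_rot: [-179.5, 0.4, 84.2]
force: [0.2, -0.3, -0.2]
grip_width: 0.0869
t 1.70 pos [605.7  76.  254.2] rot [-179.5    0.4   84.2] w 86.9 F [ 0.2 -0.3 -0.2]
turn rad [-0.009  0.006  0.019] shift cm, after turn [-5.84  5.33  3.42] now [-5.92  5.25  3.4 ]
```

```bash
python3 -m creep '[[-3,2.7,1.2,-0.009,0.006,0.019,0.7],[-3,2.7,1.2,0,0,0,0.7],[-0.2,0.2,0.5,0,0,0,0.7],[0,0,0,0,0,0,0.7]]'; python3 go.py 651.6 11.6 146 83.2; python3 - <<'E'
from h import *
o=env.get_obs(); c=optics.read_camera("wrist"); W=world(c,(o["tool_pos"],o["tool_rot"]))*1000
cv2.imwrite("pics/w1.png",c["frame"])
m=(W[...,2]>85)&(W[...,2]<130)&(W[...,0]>600)&(W[...,0]<700)&(abs(W[...,1])<160)
n,l,s,ce=cv2.connectedComponentsWithStats(m.astype(np.uint8))
for i in range(1,n):
    if s[i,4]>80: print(ce[i].round(),s[i,4],cv2.minAreaRect(W[l==i][:,:2].astype(np.float32)),np.median(W[l==i][:,2]))
E
```

```text
time_s: 2.1
tool_pos: [0.6574, -0.0043, 0.2216]
tool_rot: [-179.9, 0.4, 82.4]
force: [-0.9, 0.8, 0.6]
grip_width: 0.0645
t 2.10 pos [657.4  -4.3 221.6] rot [-179.9    0.4   82.4] w 64.5 F [-0.9  0.8  0.6]
turn rad [-0.001  0.006 -0.014] shift cm, after turn [ 1.51 -0.76  7.56] now [ 1.55 -0.78  7.56]
[299. 224.] 1031 ((652.7125244140625, 9.606914520263672), (9.952054023742676, 35.70579147338867), 83.63084411621094) 109.64724818432911
[115. 225.] 1722 ((639.0015869140625, -109.38304901123047), (10.570412635803223, 35.876136779785156), 82.59453582763672) 106.94614033485104
```

View pics/w1.png

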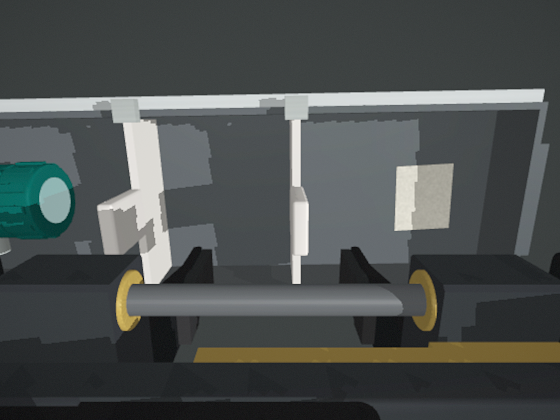

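Wrist view: the left tab is at (299,224) and measures (652.7, 9.6), which agrees with the top camera. The right tab is at (115,225). The gripper body's long side runs along the jaw axis. Now down onto the left tab and close.

```bash
python3 -m creep '[[1.4,-0.7,1,0,0.006,-0.014,0.6],[0,0,0,0,0,0,0.6],[0,0,2.1,0,0,0,0.6],[0,0,2.1,0,0,0,0.6],[0,0,2.1,0,0,0,0.6],[0,0,0,0,0,0,0.6]]' 15; python3 go.py 652.2 10.6 146 83.2
```

```text
time_s: 2.75
tool_pos: [0.6498, 0.0245, 0.1492]
tool_rot: [179.9, -0.4, 84.2]
force: [-0.1, 0.2, 0.1]
grip_width: 0.0523
t 2.75 pos [649.8  24.5 149.2] rot [179.9  -0.4  84.2] w 52.3 F [-0.1  0.2  0.1]
turn rad [ 0.002 -0.007  0.017] shift cm, after turn [-1.35  0.4   0.32] now [-1.36  0.38  0.31]
```

```bash
python3 -m creep '[[-0.7,0.2,0.2,0,-0.004,0.01,0.6],[0,0,0,0,0,0,0.6],[0,0,0,0,0,0,0.6]]'; python3 go.py 652.2 10.6 146 83.2
```

```text
time_s: 3.05
tool_pos: [0.652, 0.0197, 0.1502]
tool_rot: [179.7, -0.3, 83.8]
force: [-0.2, 0.1, -0.2]
grip_width: 0.0523
t 3.05 pos [652.   19.7 150.2] rot [179.7  -0.3  83.8] w 52.3 F [-0.2  0.1 -0.2]
turn rad [ 0.005 -0.005  0.011] shift cm, after turn [-0.9   0.12  0.42] now [-0.9   0.11  0.42]
```

```bash
python3 -m creep '[[-0.9,0.1,0.4,0.005,-0.005,0.01,0.6],[-0.2,0,0.1,0,0,0,0.3],[0,0,0,0,0,0,0],[0,0,0,0,0,0,0],[0,0,0,0,0,0,0],[0,0,0,0,0,0,0]]' 15; python3 go.py 648.0 -24.8 146 83.2
```

```text
time_s: 3.65
tool_pos: [0.6531, 0.0066, 0.1473]
tool_rot: [179.8, -0.0, 83.1]
force: [-0.1, 0.1, 0.0]
grip_width: 0.0197
t 3.65 pos [653.1   6.6 147.3] rot [179.8  -0.   83.1] w 19.7 F [-0.1  0.1  0. ]
turn rad [ 0.004 -0.    -0.002] shift cm, after turn [-3.18 -0.13  0.13] now [-3.18 -0.13  0.13]
```

```bash
python3 -m creep '[[0,0,0,0,0,0,0],[0,0,0,0,0,0,0],[0,0,0,0,0,0,0]]' 15; python3 go.py 647.8 -24.2 147 83.2
```

```text
time_s: 3.95
tool_pos: [0.6532, 0.0076, 0.1473]
tool_rot: [179.8, -0.0, 83.2]
force: [0.1, -0.3, 0.5]
grip_width: 0.0098
t 3.95 pos [653.2   7.6 147.3] rot [179.8  -0.   83.2] w 9.8 F [ 0.1 -0.3  0.5]
turn rad [ 0.004 -0.001 -0.   ] shift cm, after turn [-3.22 -0.16  0.03] now [-3.22 -0.16  0.03]
```

```bash
python3 -m creep '[[-0.8,-0.02,0,0,0,0,0],[-0.8,-0.02,0,0,0,0,0],[-0.8,-0.02,0,0,0,0,0],[-0.8,-0.02,0,0,0,0,0],[0,0,0,0,0,0,0],[0,0,0,0,0,0,0]]'; python3 go.py 647.8 -24.2 147 83.2
```

```text
time_s: 4.55
tool_pos: [0.6491, -0.0265, 0.1473]
tool_rot: [179.6, -0.1, 83.2]
force: [2.0, 1.1, -0.9]
grip_width: 0.0098
t 4.55 pos [649.1 -26.5 147.3] rot [ 1.796e+02 -1.000e-01  8.320e+01] w 9.8 F [ 2.   1.1 -0.9]
turn rad [ 0.006 -0.002 -0.001] shift cm, after turn [ 0.21 -0.15  0.03] now [ 0.21 -0.15  0.03]
```

```bash
python3 -m creep '[[0,0,0,0,0,0,0.6],[0,0,0,0,0,0,0.6],[0,0,0,0,0,0,0.6],[0,0,-2.5,0,0,0,0.6],[0,0,-2.5,0,0,0,0.6],[0,0,-1,0,0,0,0.6],[-2.8,0,0,0,0,0,0.6],[-2.8,0,0,0,0,0,0.6],[-1.6,0,0,0,0,0,0.6],[-0.2,0,0,0,0,0,0.6],[0,0,0,0,0,0,0.6]]'; python3 go.py 638.5 -108.5 146 83.2
```

```text
time_s: 5.65
tool_pos: [0.6378, -0.1003, 0.2069]
tool_rot: [-180.0, -0.1, 83.3]
force: [-0.1, 0.9, 0.4]
grip_width: 0.0523
t 5.65 pos [ 637.8 -100.3  206.9] rot [-1.80e+02 -1.00e-01  8.33e+01] w 52.3 F [-0.1  0.9  0.4]
turn rad [-0.001 -0.001  0.003] shift cm, after turn [-0.81  0.17  6.09] now [-0.81  0.17  6.08]
```

```bash
python3 -m creep '[[-0.9,0.2,1,0,0,0,0.6],[0,0,1.8,0,0,0,0.6],[0,0,1.8,0,0,0,0.6],[0,0,1.2,0,0,0,0.6],[0,0,0.2,0,0,0,0.6],[0,0,0,0,0,0,0.6],[0,0,0,0,0,0,0]]'; python3 go.py 638.5 -108.5 146 83.2
```

```text
time_s: 6.35
tool_pos: [0.6396, -0.1043, 0.141]
tool_rot: [-179.8, -0.2, 83.8]
force: [0.3, 0.2, 0.3]
grip_width: 0.0492
t 6.35 pos [ 639.6 -104.3  141. ] rot [-179.8   -0.2   83.8] w 49.2 F [0.3 0.2 0.3]
turn rad [-0.003 -0.003  0.011] shift cm, after turn [-0.43 -0.06 -0.5 ] now [-0.42 -0.07 -0.5 ]
```

```bash
python3 -m creep '[[-0.4,0,-0.9,0,0,0.01,0.3],[0,0,0,0,0,0,0],[0,0,0,0,0,0,0],[0,0,0,0,0,0,0],[0,0,0,0,0,0,0],[0,0,0,0,0,0,0],[0,0,0,0,0,0,0],[0,0,0,0,0,0,0]]'; python3 go.py 630.7 -168.2 150 83.2
```

```text
time_s: 7.15
tool_pos: [0.6409, -0.1093, 0.1543]
tool_rot: [179.9, -0.2, 83.2]
force: [0.2, 0.3, 0.8]
grip_width: 0.0101
t 7.15 pos [ 640.9 -109.3  154.3] rot [179.9  -0.2  83.2] w 10.1 F [0.2 0.3 0.8]
turn rad [ 0.003 -0.003  0.   ] shift cm, after turn [-5.97 -0.32  0.43] now [-5.97 -0.32  0.41]
```

```bash
python3 -m creep '[[-0.9,0,0,0,0,0,0],[-0.9,0,0,0,0,0,0],[-0.9,0,0,0,0,0,0],[-0.9,0,0,0,0,0,0],[-0.9,0,0,0,0,0,0],[-0.8,0,0,0,0,0,0],[0,0,0,0,0,0,0],[0,0,0,0,0,0,0]]'; python3 go.py 630.7 -168.2 150 83.2
```

```text
time_s: 7.95
tool_pos: [0.6343, -0.1662, 0.1543]
tool_rot: [179.8, -0.3, 83.2]
force: [-0.8, 2.0, 2.2]
grip_width: 0.0098
t 7.95 pos [ 634.3 -166.2  154.3] rot [179.8  -0.3  83.2] w 9.8 F [-0.8  2.   2.2]
turn rad [ 0.003 -0.005 -0.001] shift cm, after turn [-0.25 -0.33  0.43] now [-0.25 -0.33  0.43]
```

```bash
python3 -m creep '[[-0.25,0,0,0,0,0,0],[0,0,0,0,0,0,0],[0,0,0,0,0,0,0.35],[0,0,0,0,0,0,0.35],[0,0,0,0,0,0,0.35],[0,0,-2,0,0,0,0.35],[0,0,-3,0,0,0,0.35],[0,0,-4,0,0,0,0.5],[0,0,-3,0,0,0.147,1],[0,0,-1,0,0,0.147,1],[0,0,0,0,0,0.147,1],[0,0,0,0,0,0.147,1],[0,0,0,0,0,0.147,1],[0,0,0,0,0,0.147,1],[0,0,0,0,0,0.147,1],[0,0,0,0,0,0.147,1],[0,0,0,0,0,0.147,1],[0,0,0,0,0,0.147,1]]'; python3 go.py 417.3 220.6 200 -61.4
```

```text
time_s: 9.75
tool_pos: [0.6318, -0.1693, 0.2875]
tool_rot: [-179.8, 0.1, -2.9]
force: [-0.2, -0.3, -0.5]
grip_width: 0.0867
t 9.75 pos [ 631.8 -169.3  287.5] rot [-1.798e+02  1.000e-01 -2.900e+00] w 86.7 F [-0.2 -0.3 -0.5]
turn rad [-0.003  0.004  1.021] shift cm, after turn [-44.5    0.17   8.75] now [-23.4  -37.8    8.94]
```

```bash
python3 -m creep '[[0,0,0,0,0,0.147,1],[0,0,0,0,0,0.147,1],[0,0,0,0,0,0.147,1],[0,0,0,0,0,0.147,1],[0,0,0,0,0,0.147,1],[0,0,0,0,0,0.147,1],[0,0,0,0,0,0.12,1],[-4.4,0,0,0,0,0,1],[-4.4,0,0,0,0,0,1],[-4.4,0,0,0,0,0,1],[-4.4,0,0,0,0,0,1],[-4.4,0,0,0,0,0,1],[-4.4,0,0,0,0,0,1],[-4.4,0,0,0,0,0,1],[-4.4,0,0,0,0,0,1],[-4.4,0,0.5,0,0,0,1],[-2,0,2,0,0,0,1],[0,0,2,0,0,0,1],[0,0,0,0,0,0,1],[0,0,0,0,0,0,1]]'; python3 go.py 417.3 220.6 200 -61.4
```

```text
time_s: 11.75
tool_pos: [0.4257, 0.2118, 0.2395]
tool_rot: [179.9, 0.3, -61.9]
force: [0.4, 0.6, 0.5]
grip_width: 0.0869
t 11.75 pos [425.7 211.8 239.5] rot [179.9   0.3 -61.9] w 86.9 F [0.4 0.6 0.5]
turn rad [ 0.001  0.005 -0.008] shift cm, after turn [-1.18  0.32  3.95] now [-1.16  0.32  3.96]
```

```bash
python3 -m creep '[[-1.1,0.3,1,0,0.005,-0.008,1],[0,0,3.5,0,0,0,1],[0,0,4,0,0,0,1],[0,0,4,0,0,0,1],[0,0,2,0,0,0,1],[0,0,0,0,0,0,1],[0,0,0,0,0,0,1]]' 30; python3 go.py 417.3 220.6 76 -61.4
```

```text
time_s: 12.45
tool_pos: [0.421, 0.223, 0.0943]
tool_rot: [-179.4, 0.2, -61.6]
force: [0.6, -0.4, 0.1]
grip_width: 0.0875
t 12.45 pos [421.  223.   94.3] rot [-179.4    0.2  -61.6] w 87.5 F [ 0.6 -0.4  0.1]
turn rad [-0.01   0.003 -0.004] shift cm, after turn [0.03 0.44 1.83] now [0.04 0.46 1.83]
```

```bash
python3 -m creep '[[0,0.4,1.6,-0.01,0.003,0,1],[0,0,0.1,0,0,0,1],[0,0,0,0,0,0,0.2],[0,0,0,0,0,0,0.1],[0,0,0,0,0,0,0],[0,0,0,0,0,0,0],[0,0,0,0,0,0,0],[0,0,0,0,0,0,0],[0,0,0,0,0,0,0],[0,0,0,0,0,0,0],[0,0,0,0,0,0,0]]' 40; python3 go.py 660.3 82.0 140 -6.8
```

```text
time_s: 13.55
tool_pos: [0.4205, 0.2234, 0.081]
tool_rot: [-179.5, 0.2, -61.6]
force: [-0.5, 1.5, 0.6]
grip_width: 0.0292
t 13.55 pos [420.5 223.4  81. ] rot [-179.5    0.2  -61.6] w 29.2 F [-0.5  1.5  0.6]
turn rad [-0.009 -0.002 -0.957] shift cm, after turn [25.49 11.2  -5.9 ] now [ 23.82 -14.44  -5.84]
```

```bash
python3 -m creep '[[0,0,-1.5,0,0,0,0],[0,0,-3,0,0,0,0],[0,0,-3.5,0,0,0,0],[0,0,-3.5,0,0,0,0],[0,0,-2.5,0,0,0,0],[0,0,0,0,0,-0.12,0],[0,0,0,0,0,-0.12,0],[0,0,0,0,0,-0.12,0],[0,0,0,0,0,-0.12,0],[0,0,0,0,0,-0.12,0],[0,0,0,0,0,-0.12,0],[0,0,0,0,0,-0.12,0],[0,0,0,0,0,-0.1,0],[0,0,0,0,0,0,0],[0,0,0,0,0,0,0]]'; python3 go.py 660.9 85 200 -6.8
```

```text
time_s: 15.05
tool_pos: [0.4125, 0.2187, 0.2183]
tool_rot: [179.7, 0.5, -5.8]
force: [0.5, 0.0, -2.4]
grip_width: 0.0289
t 15.05 pos [412.5 218.7 218.3] rot [179.7   0.5  -5.8] w 28.9 F [ 0.5  0.  -2.4]
turn rad [0.005 0.009 0.017] shift cm, after turn [26.25 10.33  1.83] now [26.09 10.76  1.64]
```

```bash
python3 -m creep '[[2,0.8,0,0.005,0.009,0.017,0],[2.9,1.15,0,0,0,0,0],[2.9,1.15,0,0,0,0,0],[2.9,1.15,0,0,0,0,0],[2.9,1.15,0,0,0,0,0],[2.9,1.15,0,0,0,0,0],[2.9,1.15,0,0,0,0,0],[2.9,1.15,0,0,0,0,0],[2.4,0.8,0,0,0,0,0],[1.2,0.4,0,0,0,0,0],[0,0,0,0,0,0,0],[0,0,0,0,0,0,0]]'; python3 go.py 660.9 85 200 -6.8; python3 - <<'E'
from h import *
c=optics.read_camera("top"); np.savez("c_top2",**c); W=world(c)*1000; f=c["frame"]
cv2.imwrite("pics/top2.png",cv2.resize(f[90:290,100:480],None,fx=2,fy=2))
m=np.zeros(f.shape[:2],bool); m[100:205,200:400]=1; m&=(W[...,2]>85)&(W[...,2]<125)
n,l,s,ce=cv2.connectedComponentsWithStats(m.astype(np.uint8))
for i in range(1,n):
    if s[i,4]>20:
        P=W[l==i]; r=cv2.minAreaRect(P[:,:2].astype(np.float32)); d=np.array(r[0])-[645,-48]
        print(ce[i].round(),s[i,4],r,"tote y",d@[.1184,.993])
E
```

```text
time_s: 16.25
tool_pos: [0.6627, 0.0858, 0.2099]
tool_rot: [179.8, 0.6, -7.7]
force: [-0.7, 0.2, -2.9]
grip_width: 0.0291
t 16.25 pos [662.7  85.8 209.9] rot [179.8   0.6  -7.7] w 29.1 F [-0.7  0.2 -2.9]
turn rad [ 0.003  0.01  -0.016] shift cm, after turn [-0.17  0.1   0.99] now [-0.16  0.1   0.99]
[291. 149.] 56 ((646.5037841796875, -25.20754623413086), (9.862455368041992, 35.14520263671875), 83.34966278076172) tote y 22.810954636383055
[344. 154.] 66 ((631.2838745117188, -166.60755920410156), (9.940773963928223, 36.82807540893555), 81.49703216552734) tote y -119.40129554748535
```

View pics/top2.png

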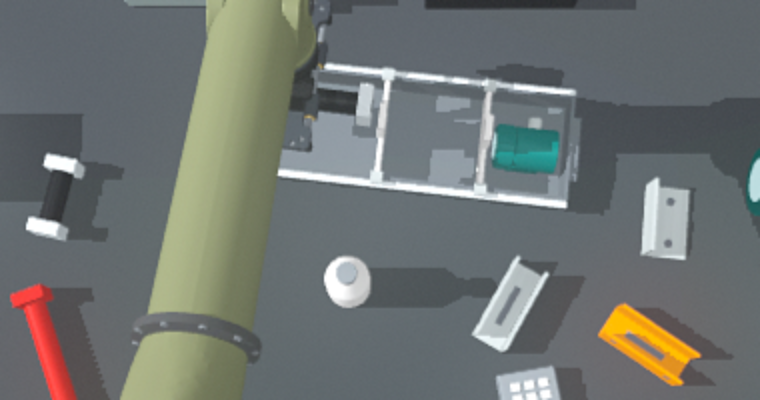

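The dividers are now at tote y = +22.8 and -119.4. The tube is held over the +y compartment, with its -y collar at crop (365,104). I'll check that collar's position and then lower.

```bash
python3 - <<'E'
from h import *
c=dict(np.load("c_top2.npz")); W=world(c)*1000
S=np.zeros(W.shape[:2],bool); S[120:165,274:296]=1
P=W[S&(W[...,2]>127)&(W[...,2]<190)]; d=P[:,:2]-[645,-48]
X=d@[.993,-.1184]; Y=d@[.1184,.993]
for a in(X,Y,P[:,2]): print(np.percentile(a,[1,5,50,95,99]).round(1))
E
python3 go.py 659.5 84.5 120 -6.8
```

```text
[-24.  -23.5  -5.9  17.1  19.6]
[36.3 36.7 48.2 64.6 66.6]
[136.2 144.7 171.4 177.2 178.6]
t 16.30 pos [662.5  85.9 209.9] rot [179.8   0.6  -7.7] w 29.0 F [-0.1  0.1 -2.9]
turn rad [ 0.003  0.01  -0.016] shift cm, after turn [-0.28  0.18  8.99] now [-0.19  0.16  9.  ]
```

```bash
python3 -m creep '[[0,0,1.5,0.003,0.01,-0.016,0],[0,0,2.5,0,0,0,0],[0,0,2.5,0,0,0,0],[0,0,2.5,0,0,0,0],[0,0,1.5,0,0,0,0],[0,0,0,0,0,0,0],[0,0,0,0,0,0,0]]'; python3 go.py 661.5 85.5 86 -6.8
```

```text
time_s: 17.0
tool_pos: [0.6587, 0.0941, 0.104]
tool_rot: [-179.6, 0.0, -6.5]
force: [1.1, -1.4, -2.4]
grip_width: 0.029
t 17.00 pos [658.7  94.1 104. ] rot [-179.6    0.    -6.5] w 29.0 F [ 1.1 -1.4 -2.4]
turn rad [-0.007  0.     0.006] shift cm, after turn [0.38 0.82 1.8 ] now [0.37 0.83 1.79]
```

```bash
python3 -m creep '[[0.2,0.5,0,-0.007,0,0.006,0],[0.1,0.3,0,0,0,0,0],[0,0,0,0,0,0,0],[0,0,0,0,0,0,0]]'; python3 go.py 661 85.5 86 -6.8
```

```text
time_s: 17.4
tool_pos: [0.6632, 0.0852, 0.1083]
tool_rot: [-179.9, -0.3, -6.8]
force: [-0.5, 0.1, -2.8]
grip_width: 0.029
t 17.40 pos [663.2  85.2 108.3] rot [-179.9   -0.3   -6.8] w 29.0 F [-0.5  0.1 -2.8]
turn rad [-0.002 -0.006 -0.   ] shift cm, after turn [-0.22 -0.    2.23] now [-0.23  0.    2.23]
```

Good. Now slowly down to the floor.

```bash
python3 -m creep '[[-0.1,0,0.6,0,-0.005,0,0],[0,0,0.6,0,0,0,0],[0,0,0.4,0,0,0,0],[0,0,0,0,0,0,0],[0,0,0,0,0,0,0]]'; python3 go.py 661 85.5 86 -6.8
```

```text
time_s: 17.9
tool_pos: [0.6622, 0.0855, 0.0909]
tool_rot: [-179.9, -0.0, -6.8]
force: [-0.8, 0.4, -1.7]
grip_width: 0.0292
t 17.90 pos [662.2  85.5  90.9] rot [-179.9   -0.    -6.8] w 29.2 F [-0.8  0.4 -1.7]
turn rad [-0.002 -0.    -0.001] shift cm, after turn [-0.12  0.01  0.49] now [-0.12  0.01  0.49]
```

```bash
python3 -m creep '[[0,0,0.25,0,0,0,0],[0,0,0.2,0,0,0,0],[0,0,0.1,0,0,0,0],[0,0,0,0,0,0,0]]'; python3 go.py 661 85.5 86 -6.8
```

```text
time_s: 18.3
tool_pos: [0.6626, 0.0855, 0.0862]
tool_rot: [-179.8, -0.0, -6.8]
force: [0.2, -0.9, -2.6]
grip_width: 0.0293
t 18.30 pos [662.6  85.5  86.2] rot [-179.8   -0.    -6.8] w 29.3 F [ 0.2 -0.9 -2.6]
turn rad [-0.003 -0.001 -0.   ] shift cm, after turn [-0.15  0.02  0.02] now [-0.15  0.02  0.02]
```

```bash
python3 -m creep '[[0,0,0.12,0,0,0,0],[0,0,0.12,0,0,0,0],[0,0,0,0,0,0,0]]'; python3 go.py 661 85.5 86 -6.8
```

```text
time_s: 18.6
tool_pos: [0.6629, 0.0855, 0.0863]
tool_rot: [-179.8, -0.1, -6.8]
force: [0.5, -0.1, -2.2]
grip_width: 0.0292
t 18.60 pos [662.9  85.5  86.3] rot [-1.798e+02 -1.000e-01 -6.800e+00] w 29.2 F [ 0.5 -0.1 -2.2]
turn rad [-0.004 -0.001 -0.001] shift cm, after turn [-0.19  0.02  0.03] now [-0.19  0.02  0.03]
```

```bash
python3 -m creep '[[0,0,0.12,0,0,0,0],[0,0,0,0,0,0,0]]'; python3 go.py 661 85.5 86 -6.8
```

```text
time_s: 18.8
tool_pos: [0.6631, 0.0855, 0.0861]
tool_rot: [-179.7, -0.1, -6.8]
force: [-0.5, -0.1, -2.5]
grip_width: 0.029
t 18.80 pos [663.1  85.5  86.1] rot [-1.797e+02 -1.000e-01 -6.800e+00] w 29.0 F [-0.5 -0.1 -2.5]
turn rad [-0.005 -0.001 -0.   ] shift cm, after turn [-0.21  0.02  0.01] now [-0.21  0.02  0.01]
```

```bash
python3 -m creep '[[0,0,0.35,0,0,0,0],[0,0,0.35,0,0,0,0]]'; python3 go.py 661 85.5 86 -6.8
```

```text
time_s: 19.0
tool_pos: [0.6634, 0.0853, 0.0859]
tool_rot: [-179.5, 0.0, -6.8]
force: [-11.5, -0.2, 24.2]
grip_width: 0.0287
t 19.00 pos [663.4  85.3  85.9] rot [-179.5    0.    -6.8] w 28.7 F [-11.5  -0.2  24.2]
turn rad [-0.008  0.001 -0.   ] shift cm, after turn [-0.24  0.01 -0.01] now [-0.24  0.01 -0.01]
```

The force rose to 24 N, so the tube is on the floor. I'll relax and let go, then rise and go to the bracket.

```bash
python3 -m creep '[[0,0,-0.05,0,0,0,0],[0,0,0,0,0,0,0],[0,0,0,0,0,0,0.65],[0,0,0,0,0,0,0.65],[0,0,0,0,0,0,0.65],[0,0,0,0,0,0,0.65],[0,0,-2,0,0,0,0.65],[0,0,-4,0,0,0,0.65],[0,0,-4,0,0,0,0.65],[0,0,-4,0,0,0,1],[0,0,-2,0,0,0,1],[0,0,0,0,0,0,1]]'; python3 go.py 404.3 -200 200 60
```

```text
time_s: 20.2
tool_pos: [0.6633, 0.084, 0.2493]
tool_rot: [-179.7, 0.1, -6.8]
force: [-0.3, -0.2, 0.5]
grip_width: 0.0732
t 20.20 pos [663.3  84.  249.3] rot [-1.797e+02  1.000e-01 -6.800e+00] w 73.2 F [-0.3 -0.2  0.5]
turn rad [-0.006 -0.002 -1.167] shift cm, after turn [-37.55  -8.23   4.93] now [-22.33  31.31   4.79]
```

```bash
python3 -m creep '[[0,0,0,-0.003,0,-0.146,1],[0,0,0,-0.003,0,-0.146,1],[0,0,0,0,0,-0.146,1],[0,0,0,0,0,-0.146,1],[0,0,0,0,0,-0.146,1],[0,0,0,0,0,-0.146,1],[0,0,0,0,0,-0.146,1],[0,0,0,0,0,-0.14,1],[-3,-0.7,0,0,0,0,1],[-4.1,-0.9,0,0,0,0,1],[-4.1,-0.9,0,0,0,0,1],[-4.1,-0.9,0,0,0,0,1],[-4.1,-0.9,0,0,0,0,1],[-4.1,-0.9,0,0,0,0,1],[-4.1,-0.9,0,0,0,0,1],[-4.1,-0.9,0,0,0,0,1],[-3,-0.6,0,0,0,0,1],[-1.5,-0.3,0,0,0,0,1],[0,0,0,0,0,0,1],[0,0,0,0,0,0,1]]'; python3 go.py 404.3 -200 200 60
```

```text
time_s: 22.2
tool_pos: [0.4068, -0.2026, 0.2257]
tool_rot: [-178.5, 0.9, 62.4]
force: [-0.5, 1.0, -0.7]
grip_width: 0.087
t 22.20 pos [ 406.8 -202.6  225.7] rot [-178.5    0.9   62.4] w 87.0 F [-0.5  1.  -0.7]
turn rad [-0.026  0.016  0.042] shift cm, after turn [ 0.11 -0.35  2.57] now [ 0.16 -0.27  2.57]
```

```bash
python3 - <<'E'
from h import *
c=optics.read_camera("top"); np.savez("c_top3",**c); W=world(c)*1000
for nm,u0,u1,v0,v1,z0,z1 in(("tube",212,290,118,192,20,52),("tube hi",212,290,120,190,35,52)):
    S=np.zeros(W.shape[:2],bool); S[v0:v1,u0:u1]=1; S&=(W[...,2]>z0)&(W[...,2]<z1)
    d=W[...,:2]-[645,-48]; X=d@[.993,-.1184]; Y=d@[.1184,.993]; S&=(abs(X)<58)&(Y>28)&(Y<232)
    print(nm,S.sum(),cv2.minAreaRect(np.stack([X[S],Y[S]],1).astype(np.float32)),np.percentile(W[S][:,2],[5,50,95]))
E
```

```text
tube 790 ((0.94757080078125, 131.84576416015625), (190.28353881835938, 45.44098663330078), 89.88135528564453) [29.03990959 40.56198991 50.00486175]
tube hi 644 ((1.458770751953125, 131.88433837890625), (190.2042694091797, 44.41874694824219), 89.88135528564453) [36.01242731 42.00748476 50.35640438]
```

The tube lies flat at tote y 37-227, with its top at the right height. Now the bracket.

```bash
python3 -m creep '[[0.1,-0.3,1,-0.026,0.016,0.042,1],[0,0,2.5,0,0,0,1],[0,0,2.5,0,0,0,1],[0,0,2,0,0,0,1],[0,0,0,0,0,0,1],[0,0,0,0,0,0,1]]'; python3 go.py 404.3 -200 82 60
```

```text
time_s: 22.85
tool_pos: [0.4123, -0.1921, 0.1435]
tool_rot: [179.8, 0.1, 60.9]
force: [-0.2, 0.1, -0.0]
grip_width: 0.0869
t 22.85 pos [ 412.3 -192.1  143.5] rot [1.798e+02 1.000e-01 6.090e+01] w 86.9 F [-0.2  0.1 -0. ]
turn rad [0.004 0.002 0.016] shift cm, after turn [-1.08 -0.3   6.15] now [-1.07 -0.34  6.15]
```

```bash
python3 -m creep '[[-0.6,-0.2,1,0.004,0.002,0.016,1],[-0.5,-0.1,0.5,0,0,0,1],[0,0,0,0,0,0,1],[0,0,0,0,0,0,1]]'; python3 go.py 404.3 -200 82 60
```

```text
time_s: 23.25
tool_pos: [0.406, -0.2005, 0.1295]
tool_rot: [179.8, -0.1, 60.0]
force: [-0.1, 0.2, 1.1]
grip_width: 0.087
t 23.25 pos [ 406.  -200.5  129.5] rot [ 1.798e+02 -1.000e-01  6.000e+01] w 87.0 F [-0.1  0.2  1.1]
turn rad [ 0.003 -0.001  0.001] shift cm, after turn [-0.04 -0.17  4.75] now [-0.05 -0.19  4.75]
```

```bash
python3 -m creep '[[0,-0.1,1.2,0,0,0,1],[0,0,1.2,0,0,0,1],[0,0,1.2,0,0,0,1],[0,0,0.8,0,0,0,1],[0,0,0.1,0,0,0,1],[0,0,0,0,0,0,1]]'; python3 go.py 404.3 -200 82 60
```

```text
time_s: 23.85
tool_pos: [0.4052, -0.2, 0.0806]
tool_rot: [179.8, -0.1, 60.0]
force: [-0.6, 0.4, 1.0]
grip_width: 0.087
t 23.85 pos [ 405.2 -200.    80.6] rot [ 1.798e+02 -1.000e-01  6.000e+01] w 87.0 F [-0.6  0.4  1. ]
turn rad [ 0.004 -0.002  0.   ] shift cm, after turn [-0.05 -0.07 -0.14] now [-0.05 -0.07 -0.14]
```

```bash
python3 -m creep '[[0,0,0,0,0,0,0.5],[0,0,0,0,0,0,0.4],[0,0,0,0,0,0,0.3],[0,0,0,0,0,0,0.3],[0,0,0,0,0,0,0.3],[0,0,0,0,0,0,0.3],[0,0,0,0,0,0,0.3],[0,0,0,0,0,0,0.3]]' 35; python3 go.py 639.3 -96 220 -6.8
```

```text
time_s: 24.65
tool_pos: [0.4062, -0.2004, 0.0819]
tool_rot: [179.6, -0.2, 60.0]
force: [-0.1, -0.2, -0.7]
grip_width: 0.0483
t 24.65 pos [ 406.2 -200.4   81.9] rot [179.6  -0.2  60. ] w 48.3 F [-0.1 -0.2 -0.7]
turn rad [ 0.004 -0.006  1.166] shift cm, after turn [ 21.91 -13.13 -13.81] now [ 20.73  15.07 -13.65]
```

```bash
python3 -m creep '[[0,0,-1,0,0,0,0.3],[0,0,-3,0,0,0,0.3],[0,0,-3.5,0,0,0,0.3],[0,0,-3.5,0,0,0,0.3],[0,0,-2.8,0,0,0,0.3],[0,0,0,0,0,0.12,0.3],[0,0,0,0,0,0.12,0.3],[0,0,0,0,0,0.12,0.3],[0,0,0,0,0,0.12,0.3],[0,0,0,0,0,0.12,0.3],[0,0,0,0,0,0.12,0.3],[0,0,0,0,0,0.12,0.3],[0,0,0,0,0,0.12,0.3],[0,0,0,0,0,0.12,0.3],[0,0,0,0,0,0.08,0.3],[0,0,0,0,0,0,0.3],[0,0,0,0,0,0,0.3]]'; python3 go.py 639.3 -96 220 -6.8
```

```text
time_s: 26.35
tool_pos: [0.3957, -0.2013, 0.2277]
tool_rot: [-179.9, 0.2, -9.7]
force: [-0.4, -0.3, -3.2]
grip_width: 0.0476
t 26.35 pos [ 395.7 -201.3  227.7] rot [-179.9    0.2   -9.7] w 47.6 F [-0.4 -0.3 -3.2]
turn rad [-0.002  0.004 -0.05 ] shift cm, after turn [ 22.94 -13.34   0.77] now [ 22.25 -14.47   0.73]
```

```bash
python3 -m creep '[[0,0,0,0,0.004,-0.05,0.3],[2,-1.2,0,0,0,0,0.3],[2.6,-1.5,0,0,0,0,0.3],[2.6,-1.5,0,0,0,0,0.3],[2.6,-1.5,0,0,0,0,0.3],[2.6,-1.5,0,0,0,0,0.3],[2.6,-1.5,0,0,0,0,0.3],[2.6,-1.5,0,0,0,0,0.3],[2.6,-1.5,0,0,0,0,0.3],[1.5,-0.9,0,0,0,0,0.3],[0.5,-0.3,0,0,0,0,0.3],[0,0,0,0,0,0,0.3],[0,0,0,0,0,0,0.3]]'; python3 go.py 639.3 -96 220 -6.8; python3 - <<'E'
from h import *
c=optics.read_camera("top"); np.savez("c_top4",**c); f=c["frame"]
s=optics.read_camera("side")["frame"]
cv2.imwrite("pics/p4.png",np.hstack([cv2.resize(f[100:220,200:410],(420,240)),cv2.resize(s[120:320,220:430],(252,240))]))
E
```

```text
time_s: 27.65
tool_pos: [0.636, -0.0915, 0.2255]
tool_rot: [-179.9, 0.4, -5.4]
force: [-1.2, -1.0, -3.6]
grip_width: 0.0476
t 27.65 pos [636.  -91.5 225.5] rot [-179.9    0.4   -5.4] w 47.6 F [-1.2 -1.  -3.6]
turn rad [-0.002  0.007  0.024] shift cm, after turn [0.38 0.41 0.55] now [0.37 0.42 0.55]
```

View pics/p4.png

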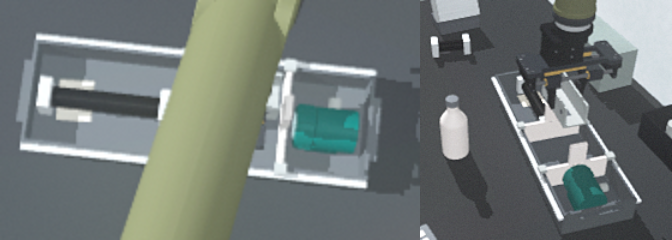

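The tube lies flat in the +y compartment (top crop 40-165, 98). The bracket is held level over the middle compartment, with its -y end at crop (272,100), clear of the divider at 285. I'll correct and lower.

```bash
python3 -m creep '[[0.3,0.35,0,0,0.007,0.024,0.3],[0,0,0.5,0,0,0,0.3],[0,0,0.5,0,0,0,0.3],[0,0,0,0,0,0,0.3]]'; python3 go.py 639.3 -96 190 -6.8; python3 - <<'E'
from h import *
c=dict(np.load("c_top4.npz")); W=world(c)*1000; f=c["frame"]
d=W[...,:2]-[645,-48]; X=d@[.993,-.1184]; Y=d@[.1184,.993]
S=np.zeros(X.shape,bool); S[100:220,300:400]=1
S&=(W[...,2]>150)&(W[...,2]<205)&(Y<-60)&(Y>-130)
print(S.sum(),[np.percentile(a[S],[1,50,99]).round(1) for a in(X,Y,W[...,2])])
E
```

```text
time_s: 28.15
tool_pos: [0.6369, -0.0982, 0.2159]
tool_rot: [-179.8, -0.1, -7.1]
force: [-0.8, 0.3, -3.0]
grip_width: 0.0478
t 28.15 pos [636.9 -98.2 215.9] rot [-1.798e+02 -1.000e-01 -7.100e+00] w 47.8 F [-0.8  0.3 -3. ]
turn rad [-0.003 -0.002 -0.006] shift cm, after turn [ 0.21 -0.25  2.59] now [ 0.2  -0.24  2.59]
74 [array([-29. , -24.6,  18.9]), array([-102.2,  -95.6,  -86.4]), array([150.1, 173.4, 193.2])]
```

```bash
python3 -m creep '[[0.15,-0.2,1,0,0,0,0.3],[0,0,1,0,0,0,0.3],[0,0,0.5,0,0,0,0.3],[0,0,0,0,0,0,0.3],[0,0,0,0,0,0,0.3]]'; python3 go.py 639.3 -96 87 -6.8
```

```text
time_s: 28.65
tool_pos: [0.6383, -0.0958, 0.1874]
tool_rot: [-179.8, 0.0, -7.1]
force: [-0.8, -0.4, -3.1]
grip_width: 0.0478
t 28.65 pos [638.3 -95.8 187.4] rot [-179.8    0.    -7.1] w 47.8 F [-0.8 -0.4 -3.1]
turn rad [-0.003  0.    -0.006] shift cm, after turn [1.100e-01 1.000e-02 1.004e+01] now [ 0.11  0.04 10.04]
```

```bash
python3 -m creep '[[0,0,1,0,0,-0.004,0.3],[0,0,1,0,0,0,0.3],[0,0,1,0,0,0,0.3],[0,0,0.5,0,0,0,0.3],[0,0,0,0,0,0,0.3],[0,0,0,0,0,0,0.3]]'; python3 go.py 639.3 -96 87 -6.8
```

```text
time_s: 29.25
tool_pos: [0.6382, -0.0956, 0.149]
tool_rot: [-179.8, 0.0, -6.9]
force: [-0.2, 1.2, -3.3]
grip_width: 0.0479
t 29.25 pos [638.2 -95.6 149. ] rot [-179.8    0.    -6.9] w 47.9 F [-0.2  1.2 -3.3]
turn rad [-0.003  0.001 -0.001] shift cm, after turn [0.11 0.03 6.2 ] now [0.12 0.05 6.2 ]
```

```bash
python3 -m creep '[[0,0,1,0,0,0,0.3],[0,0,1,0,0,0,0.3],[0,0,1,0,0,0,0.3],[0,0,1,0,0,0,0.3],[0,0,0.7,0,0,0,0.3],[0,0,0,0,0,0,0.3],[0,0,0,0,0,0,0.3]]'; python3 go.py 639.3 -96 87 -6.8
```

```text
time_s: 29.95
tool_pos: [0.6383, -0.0954, 0.0975]
tool_rot: [-179.8, 0.1, -6.9]
force: [0.7, 0.3, -2.9]
grip_width: 0.0476
t 29.95 pos [638.3 -95.4  97.5] rot [-1.798e+02  1.000e-01 -6.900e+00] w 47.6 F [ 0.7  0.3 -2.9]
turn rad [-0.003  0.001 -0.001] shift cm, after turn [0.11 0.05 1.05] now [0.11 0.05 1.05]
```

```bash
python3 -m creep '[[0,0,0.4,0,0,0,0.3],[0,0,0.3,0,0,0,0.3],[0,0,0.2,0,0,0,0.3],[0,0,0,0,0,0,0.3]]'; python3 go.py 639.3 -96 87 -6.8
```

```text
time_s: 30.35
tool_pos: [0.639, -0.0955, 0.0889]
tool_rot: [-179.8, -0.1, -6.9]
force: [-0.2, -0.6, -3.6]
grip_width: 0.0478
t 30.35 pos [639.  -95.5  88.9] rot [-1.798e+02 -1.000e-01 -6.900e+00] w 47.8 F [-0.2 -0.6 -3.6]
turn rad [-0.003 -0.001 -0.001] shift cm, after turn [0.03 0.05 0.19] now [0.03 0.05 0.19]
```

```bash
python3 -m creep '[[0,0,0.25,0,0,0,0.3],[0,0,0.25,0,0,0,0.3]]'; python3 go.py 639.3 -96 87 -6.8
```

```text
time_s: 30.55
tool_pos: [0.6396, -0.0955, 0.0868]
tool_rot: [-179.7, -0.1, -6.8]
force: [-11.2, 3.0, 23.0]
grip_width: 0.0476
t 30.55 pos [639.6 -95.5  86.8] rot [-1.797e+02 -1.000e-01 -6.800e+00] w 47.6 F [-11.2   3.   23. ]
turn rad [-0.005 -0.001 -0.001] shift cm, after turn [-0.02  0.06 -0.02] now [-0.02  0.06 -0.02]
```

The bracket is down (23 N contact, at the expected height). I'll relax, open, rise straight up and clear the view.

```bash
python3 -m creep '[[0,0,-0.05,0,0,0,0.3],[0,0,0,0,0,0,0.3],[0,0,0,0,0,0,0.8],[0,0,0,0,0,0,0.8],[0,0,0,0,0,0,0.8],[0,0,0,0,0,0,0.8],[0,0,0,0,0,0,0.8],[0,0,-2,0,0,0,0.8],[0,0,-3,0,0,0,0.8],[0,0,-4,0,0,0,0.8],[0,0,-4,0,0,0,0.8],[0,0,-4,0,0,0,0.8],[0,-4,0,0,0,0,0.8],[0,-4,0,0,0,0,0.8],[0,-4,0,0,0,0,0.8],[0,-4,0,0,0,0,0.8],[-2,-4,0,0,0,0,0.8],[-2,-4,0,0,0,0,0.8],[-2,-4,0,0,0,0,0.8],[0,-2,0,0,0,0,0.8]]'; python3 -m creep '[[0,-4,0,0,0,0,0.8],[0,-4,0,0,0,0,0.8],[0,0,0,0,0,0,0.8],[0,0,0,0,0,0,0.8]]'; python3 - <<'E'
from h import *
c=optics.read_camera("top"); np.savez("c_top5",**c); W=world(c)*1000; f=c["frame"]
s=optics.read_camera("side")["frame"]
cv2.imwrite("pics/p5.png",np.hstack([cv2.resize(f[100:290,195:475],(480,326)),cv2.resize(s[150:390,200:430],(312,326))]))
d=W[...,:2]-[645,-48]; X=d@[.993,-.1184]; Y=d@[.1184,.993]; Z=W[...,2]
R=np.zeros(X.shape,bool); R[100:210,200:400]=1
def p(n,S):
    S=S&R; print(n,S.sum(),np.round(cv2.minAreaRect(np.stack([X[S],Y[S]],1).astype(np.float32))[0],1),np.round(cv2.minAreaRect(np.stack([X[S],Y[S]],1).astype(np.float32))[1],1),np.percentile(Z[S],[5,50,95]).round())
p("tube",(Z>20)&(Z<55)&(abs(X)<58)&(Y>30)&(Y<232))
p("bracket",(Z>25)&(Z<60)&(abs(X)<50)&(Y>-113)&(Y<17))
for lo,hi in((5,40),(-135,-100)): p("tab",(Z>85)&(Z<125)&(Y>lo)&(Y<hi))
hsv=cv2.cvtColor(f,cv2.COLOR_BGR2HSV); p("head",(hsv[...,0]>75)&(hsv[...,0]<100)&(hsv[...,1]>120)&(Z>20)&(Z<90)&(Y<-125)&(Y>-235))
E
```

```text
time_s: 32.55
tool_pos: [0.618, 0.2125, 0.2681]
tool_rot: [-179.8, -0.6, -7.6]
force: [0.1, 0.7, 0.1]
grip_width: 0.0695
time_s: 32.95
tool_pos: [0.629, 0.2981, 0.268]
tool_rot: [-179.8, -0.6, -7.3]
force: [0.4, -1.5, -0.5]
grip_width: 0.0697
tube 811 [  2.  131.7] [ 46.2 190. ] [28. 41. 52.]
bracket 339 [ -0.5 -45.9] [118.8  50.8] [27. 46. 55.]
tab 56 [-0.7 22.8] [34.1  9.9] [ 93. 110. 115.]
tab 64 [   0.8 -119.6] [36.8 10.1] [ 95. 109. 116.]
head 643 [  -6.4 -178.3] [59.5 83.4] [49. 66. 73.]
```

View pics/p5.png

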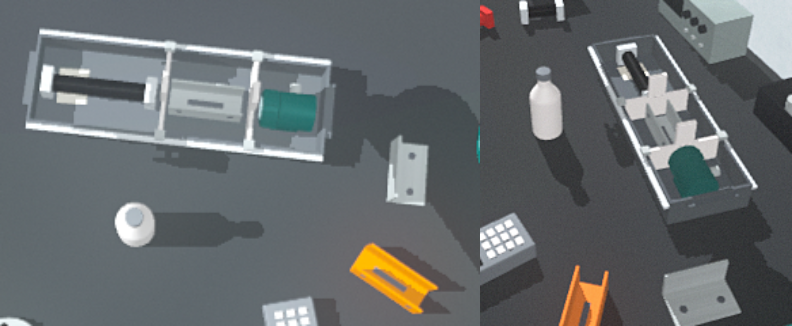

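The last view shows the tube at (40-155, 85) and the bracket at (170-245, 98), each flat in its own compartment. The teal head (288,110) and the bystanders in view are unmoved.

```bash
python3 -c "
from cell import order; print(order.sign_off())"
```

```text
the job is handed in; nothing more can be done
None
```

The job is done and handed in at about 33 s of robot time. I slid both dividers first, then lowered the tube into the +y compartment and the bracket, base down, into the middle one. I let go of each only after feeling it touch the floor (contact about 24 N).

Final top-camera check, as positions along the tote's y axis:

| Item | Position (mm) | Check |
|---|---|---|
| Dividers | +22.8 and -119.6 | give clear lengths of about 209 mm for the tube and 136 mm for the bracket |
| Tube | 37 to 227 | flat, inside its compartment (26 to 235) |
| Bracket | -106 to 14 | flat, inside its compartment (-117 to 20) |
| Transmitter head | centre -178 | within 1 mm of where it started |

- **Rest of the bench:** the bystanders in the last picture (bottle, orange look-alike, angle plate) look unmoved. I did not re-measure the bystanders; the last picture shows the red tube, the short tube and the calibrator only in part.
- **Checks that disagreed:** the tote rim measured about 20 mm oversize, but evenly on both sides, so the tote centre still held. While I was lowering the tube it drifted 8 mm towards the end wall. I corrected that before it touched down.

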